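Clamp the tube rack on the bench mixer

ROBOT

A 6-joint arm with a two-finger parallel gripper is mounted at the origin on the work surface. World frame = base frame: x ahead of the robot, y to its left, z up, the work surface at z = 0. Lengths are in mm, angles in rad, forces in N, time in s.
With the tool pointing down it reaches from about 400 to 925 mm from the base axis. Payload 12.5 kg.
Tool frame: the origin (TCP) lies midway between the tips of the shut fingers; the grasp point (between the pads) lies 19 mm behind it; x points along the fingers, y is the direction in which the jaws open and shut, and the axes are right-handed (so a half turn about x gives the same grasp; the last joint's range is limited). The gripper opens to 95 mm and grips with 3 to 60 N. Pads are 20 mm wide; open, the fingers measure 119 mm over their backs; the gripper's body (75 mm by 180 mm) begins 59 mm behind the grasp point.
Start: joints at [1.095, 0.491, 1.559, -0, 1.092, -0.106], TCP at [225.878, 582.774, 214.661] pointing down, gripper open.
Joint ranges: [-3.1, 3.1], [-0.84, 2.19], [0.05, 2.79], [-1.13, 4.28], [0.06, 2.93], [-2.69, 2.69]. Speed limits (rad/s): [2.22, 2.22, 2.79, 3.14, 3.14, 3.14].

INTERFACE

Orientations are given as [roll, pitch, yaw] about the fixed x, y, z axes, in that order (R = Rz(yaw) Ry(pitch) Rx(roll)).
In Python, from cell import sensors, read_camera, get_calibration, order gives the robot as it stands. The module is installed in compiled form; this text tells all that it offers.
- The arm moves only by the tool servo_tool, never from a script. Its argument "steps" is text: rows parted by semicolons, each of 7 numbers parted by spaces: the shift along the tool's x, y, z in mm, then the turn, a rotation vector about the tool's x, y, z in rad, then the finger opening in mm, from 0 to 95.1. A call has exactly 8 rows; each row shifts and turns the pose as measured when the row begins, along the tool's axes as they then stand; what a row does not reach is not made up. A row lasts 1/10 s, in which the tool goes at most 50 mm and 8.59 degrees, less where a joint would pass 70% of its speed; a pose out of reach is approached as far as the arm can. A call is refused whole if a number of a shift passes 50 or a number of a turn 0.15, either way. A call with a gripper value outside its range is refused whole. The fingers move at their own pace and stop on an object; the grip force is fixed at half the most. Time passes only in rows, so rows that do not move let the fingers close, or fill a call up. It gives the time, the measured TCP pose, the force and the opening at its end, in the units of the state.
- sensors.state(): the state, without advancing time (a new reading comes with each control period).
- read_camera(name): name is "side" or "top"; returns (picture, depth): 420x560x3 uint8, blue, green, red; 420x560 float32, mm along the optical axis (not along the pixel's ray), 0 where there is no reading.
- get_calibration(name): a dict with "mtx" (3x3 intrinsics, pixels), "distortion" ([k1, k2, p1, p2, k3] as OpenCV has them; the pictures are not rectified), "R" (3x3) and "t" (3): a world point X has camera coordinates R X + t. Camera axes: x right, y down, z forward; pixel columns grow to the right and rows downward; lengths in mm; the calibration is good to about 2 mm. A picture is of the moment at which its call begins. get_calibration takes no time and is no camera call.
- order.job_done(): hands the job in, once; it reports no verdict.
The state is a dict: "t": time; "joints": joint angles; "qvel": joint speeds; "tau": joint torques, N m; "eef_pos": TCP position; "tcp_rot": TCP orientation; "ft_force": force on the tool from outside, world axes, zero at the start; "moment": the same for the moment, N m; "opening": opening from 0.0 (shut) to 1.0 (fully open).
Only numpy, scipy, OpenCV 4.12 (cv2) and the standard library are available. Lean on these libraries where they do the work, as an engineer would, in place of code of your own. Each camera call takes 0.05 s, during which the arm holds its last target.

TASK

Two identical bench mixers stand on the lab table; one of them carries a tube rack. Clamp that rack by turning its mixer's cam lever counter-clockwise (seen from above) just far enough to take up the gap and press the sprung pad about half-way in towards its stop block, then let go; never overrun so far that the pad goes right home against the block. Leave the lever of the empty mixer alone.

Things in the scene. Friction and masses are not known exactly. Their poses are not given: they have to be found in the camera images.
- knob (a point): Top centre of the upright black knob (cylinder, 18 mm across, 40 mm free) on the cam lever of the mixer with the rack; 150 mm above the table, 105 mm horizontally from the pivot. Arm below it: aluminium bar 16 mm wide, top at 108 mm. The knob moves on a level circle, stays where left, takes 4 N, 8 N while pressing the pad; it starts 80 to 95 deg counter-clockwise of the pivot's x, rack loose.
- pivot (a point): Vertical axis of that cam lever, at platform level, 70 mm above the table; x points level from the cam across the rack to the pad, z up. The cam, a steel disc, reaches 38 + 26 cos(A + 125 deg) mm along x, A being the knob's angle counter-clockwise from x; it pushes the rack 0.4 mm a degree. Pad half-way in: A about 141 to 172 deg by the stop's setting. The lever's limit (212 deg) is past overrun.
- pad (a joint): How far that mixer's sprung pad is pressed in, m: 0 out (start), 0.018 home on its aluminium stop block. Black rubber plate facing the rack, 110 mm wide, 30 high, 8 thick. The gap seen between its back and the block is 18 mm when out, 9 mm half-way in. Spring 4 N out, 10 N home. The block's setting varies: the pad's face, out, is 97 to 111 mm from the pivot along its x.
- rack: Blue tube rack standing loose on the mixer's platform: 70 mm (its x, across the clamp) by 150 mm (its y), 45 mm high, tube caps up to 80 mm above its underside (150 mm above the table); about 0.25 kg. Origin: centre of its underside; upright at the start. It slides on the platform when the cam pushes it.
- spare_knob (a point): Top centre of the same kind of knob on the empty mixer, to be left alone.
There are look-alikes about, which are no part of the job. Leave any orange look-alike of the rack alone.

How it is judged (in metres and radians):
At the end, for the whole second after the job is handed in: The rack stands upright (within 6 degrees) and at rest, clamped so that the sprung pad is held pressed in by 3 to 15 mm of its 18 mm; the lever has been let go (value of joint pad between 0.003 and 0.015 m and angle between rack's own z axis and vertical below 0.1 rad and linear speed of rack below 0.01 m/s); the robot touches nothing.
It fails at once if the cam is overrun: the sprung pad is pressed in more than 16.5 mm, home against its stop block (value of joint pad above 0.0165 m).
It fails at once if the empty mixer's lever is moved (its knob more than 20 mm) (distance of spare_knob from where it was at the start of the episode above 0.02 m).
It fails at once if the rack is tipped by more than 17 degrees (angle between rack's own z axis and vertical above 0.3 rad).
It also fails if it takes over 42 s, if anything falls off the work surface, if the arm or the gripper's body presses on something with over 40 N, if the wrist force passes 120 N, or if a joint passes its speed limit or range.

## Working session

There is one attempt and no reset: what is moved stays moved. The work goes in short steps, Python scripts to look and compute and a tool call to move; the robot and the scene stay as the last step left them, time stands still between calls to the robot, and variables do not carry over. Pictures are saved under pics/ and viewed, and the job is handed in when it is done.

Besides the shell and the picture viewer there is one more tool, called as name(argument=value, ...) on one line, values as JSON. servo_tool: Moves the arm, as the interface text tells. Its arguments: {"type":"object","properties":{"steps":{"type":"string"}},"required":["steps"]}

```bash
mkdir -p pics; cat > h.py <<'E'
import numpy as np,cv2
from cell import sensors,read_camera,get_calibration,order
def snap(n,tag):
    im,d=read_camera(n); cv2.imwrite(f'pics/{tag}.png',im); np.savez(f'pics/{tag}.npz',im=im,d=d); return im,d
def cal(n):
    c=get_calibration(n); return [np.array(c[k],float) for k in('mtx','distortion','R','t')]
def ray(n,uv):
    K,D,R,t=cal(n); p=cv2.undistortPoints(np.array([[uv]],float),K,D)[0,0]
    return -R.T@t.ravel(), R.T@np.array([p[0],p[1],1])
def onz(n,uv,z):
    o,d=ray(n,uv); return o+d*(z-o[2])/d[2]
def atd(n,uv,dep):
    o,d=ray(n,uv); return o+d*dep
def cloud(n,d):
    K,D,R,t=cal(n); h,w=d.shape; u,v=np.meshgrid(np.arange(w),np.arange(h))
    p=cv2.undistortPoints(np.stack([u,v],-1).reshape(-1,1,2).astype(float),K,D).reshape(-1,2)
    c=np.c_[p,np.ones(len(p))]*d.reshape(-1,1)
    return ((c-t.ravel())@R).reshape(h,w,3)
def proj(n,X):
    K,D,R,t=cal(n); return cv2.projectPoints(np.array(X,float).reshape(-1,1,3),cv2.Rodrigues(R)[0],t,K,D)[0].reshape(-1,2)
E
python3 - <<'E'
from h import *
snap('top','top0');snap('side','side0')
s=sensors.state();print(s)
for n in('top','side'):
    o,d=ray(n,(280,210));print(n,o,d)
E
```

```text
{'t': 0.1, 'joints': array([ 1.09541190e+00,  4.91484031e-01,  1.55939562e+00, -4.51035923e-07,
        1.09170613e+00, -1.05587774e-01]), 'qvel': array([-0.00043801, -0.00274938, -0.00270666, -0.00096139, -0.00047117,
        0.00027466]), 'tau': array([ 2.26170727e-03, -6.13623047e+01, -2.58602160e+01,  6.94075646e-02,
        4.70330310e-02, -6.98753593e-05]), 'eef_pos': array([225.76156335, 582.56453863, 214.12721019]), 'tcp_rot': array([-1.67598128,  1.5698032 , -2.04577773]), 'ft_force': array([-1.00916687,  0.18723537, -0.49469233]), 'moment': array([-0.01474023, -0.03620355, -0.0159246 ]), 'opening': 0.99774471865399}
top [ 376.61701671   59.61940659 1298.68560246] [ 0.1209945  -0.0173139  -0.99251074]
side [-251.59119928 -654.34187719  758.31914474] [ 0.61088631  0.57809504 -0.54099444]
```

View pics/top0.png

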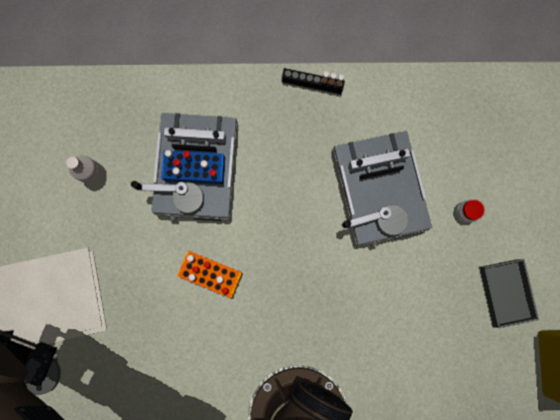

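View pics/side0.png

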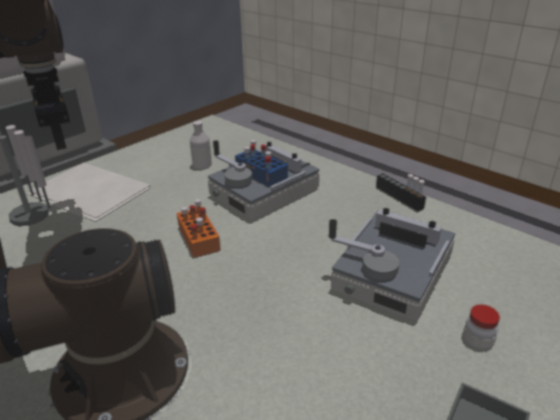

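The top view shows two mixers. The one at about (195,165) carries the blue rack, with its knob at about (137,185) and pivot at about (182,188). The empty one is at about (380,190), with its knob at about (347,225). The orange look-alike stands loose at (210,273). The target is the left mixer because it has the blue rack; I'll confirm this in an enlarged crop and measure.

```bash
python3 - <<'E'
from h import *
T=np.load('pics/top0.npz');S=np.load('pics/side0.npz')
a=cv2.resize(T['im'][105:230,120:250],None,fx=4.6,fy=4.6,interpolation=cv2.INTER_CUBIC);cv2.imwrite('pics/topc.png',a)
a=cv2.resize(S['im'][125:225,190:330],None,fx=5.5,fy=5.5,interpolation=cv2.INTER_CUBIC);cv2.imwrite('pics/sidec.png',a)
P=cloud('top',T['d']);
for uv in [(137,185),(134,184),(140,186),(160,187),(182,188),(188,198),(200,212),(195,134),(195,147),(195,125),(195,165)]:
    print(uv,P[uv[1],uv[0]].round(1))
Q=cloud('side',S['d'])
print(Q[147,216].round(1),Q[142,216].round(1))
E
```

```text
(137, 185) [583.  380.9 144.2]
(134, 184) [585.  387.3 147.2]
(140, 186) [584.9 380.5 119.1]
(160, 187) [583.  333.4 111.5]
(182, 188) [579.2 278.8 114.3]
(188, 198) [555.9 266.  102.6]
(200, 212) [524.4 240.9  70.6]
(195, 134) [716.1 248.1 111.1]
(195, 147) [684.1 248.7 106.2]
(195, 125) [752.5 255.1  67.8]
(195, 165) [635.5 246.6 118. ]
[578.7 382.7 133.6] [578.2 380.  150.5]
```

View pics/topc.png

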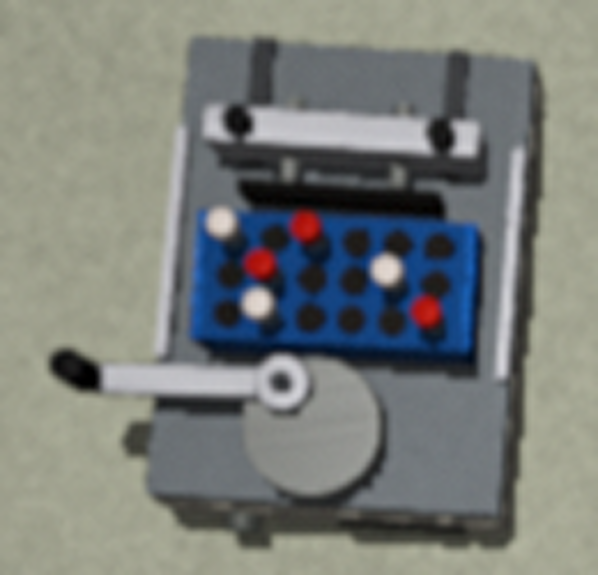

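View pics/sidec.png

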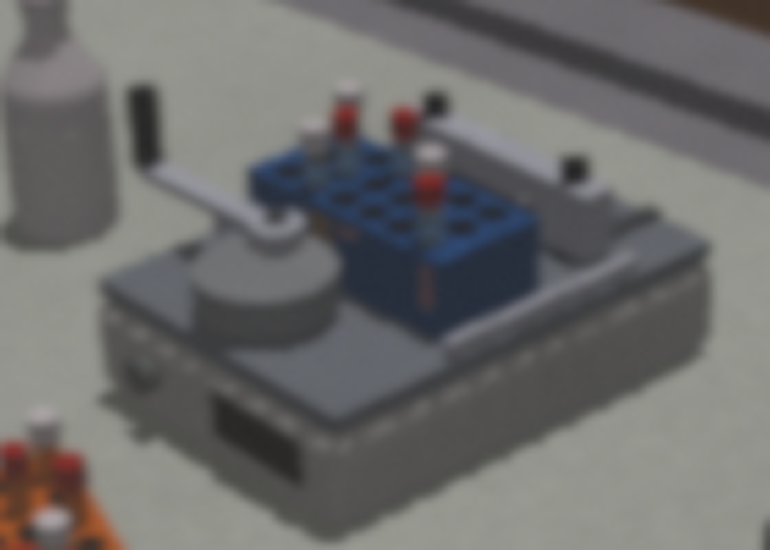

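```bash
python3 - <<'E'
from h import *
T=np.load('pics/top0.npz');im=T['im'].astype(int);S=np.load('pics/side0.npz');P=cloud('top',T['d'])
c=lambda x,y:(120+(x+.5)/4.6-.5,105+(y+.5)/4.6-.5)
piv=onz('top',c(283,381),114);print('piv',piv)
# knob: dark blob
m=((im.max(2)<45)&(np.arange(560)[None]<146)&(np.arange(560)[None]>125)&(np.arange(420)[:,None]>175)&(np.arange(420)[:,None]<195))
v,u=np.nonzero(m);print('dark',u.min(),u.max(),v.min(),v.max(),m.sum())
Z=P[...,2];mk=m&(Z>143);v,u=np.nonzero(mk);print('top px',len(u),u.mean(),v.mean())
k=onz('top',c(66,360),150);print('knob',k,np.hypot(*(k-piv)[:2]))
# side: knob top
S_=S['im'].astype(int);
kc=(190+(142+.5)/5.5-.5,125+(90+.5)/5.5-.5);print('side knob',onz('side',kc,150))
# platform axes: block top edge
for n,p,z in[('blkTL',(205,106),115),('blkTR',(480,125),115),('blkBL',(203,140),115),('blkBR',(478,157),115),('padL',(240,183),100),('padR',(442,200),100),('padfL',(243,200),100),('padfR',(442,215),100),('rkTL',(200,209),115),('rkTR',(480,228),115),('rkBL',(192,340),115),('rkBR',(474,358),115),('platTL',(192,38),70),('platTR',(533,62),70),('platBR',(505,515),70),('platBL',(150,490),70)]:
    u=c(*p);print(n,onz('top',u,z).round(1),P[int(round(u[1])),int(round(u[0]))].round(1))
E
```

```text
piv [580.70263276 281.00336051 114.        ]
dark 132 140 182 189 52
top px 30 134.5 184.2
knob [587.23561314 386.62417773 150.        ] 105.82266705660531
side knob [582.56584156 387.66374965 150.        ]
blkTL [732.3 324.3 115. ] [732.4 325.4 111.7]
blkTR [719.7 175.4 115. ] [730.8 179.2  74.7]
blkBL [713.4 325.1 115. ] [713.5 324.5 115. ]
blkBR [701.9 176.5 115. ] [706.6 177.2  95.5]
padL [693.2 308.  100. ] [692.4 306.1 106.7]
padR [682.1 197.7 100. ] [689.4 200.1  72.3]
padfL [683.7 306.2 100. ] [686.6 309.5  89.3]
padfR [673.7 197.7 100. ] [682.3 200.5  69.1]
rkTL [675.2 326.2 115. ] [685.8 335.8  73.4]
rkTR [662.6 175.5 115. ] [673.3 179.6  72.3]
rkBL [603.5 329.6 115. ] [610.8 340.6  70.3]
rkBR [591.5 179.  115. ] [600.5 182.5  71.5]
platTL [785.6 342.2  70. ] [785.5 343.3  69.1]
platTR [769.  149.8  70. ] [769.5 151.1  69.3]
platBR [511.7 166.7  70. ] [513.  169.6  48. ]
platBL [528.6 361.8  70. ] [529.1 362.7  68.8]
```

```bash
cat >> h.py <<'E'
from scipy.spatial.transform import Rotation as Ro
PIV=np.array([580.7,281.0]);YAW=np.radians(-4.9)
def pose():
    s=sensors.state(); return s,np.array(s['eef_pos']),Ro.from_euler('xyz',s['tcp_rot'])
def delta(target,jaw):  # target pos, jaw yaw(world angle of tool y, mod pi), tool x down
    s,p,R=pose(); M=R.as_matrix(); y=np.array([np.cos(jaw),np.sin(jaw),0])
    if y@M[:,1]<0:y=-y
    x=np.array([0,0,-1.]);G=np.stack([x,y,np.cross(x,y)],1)
    return (M.T@(np.array(target)-p)), (Ro.from_matrix(M.T@G)).as_rotvec()
E
python3 - <<'E'
from h import *
s,p,R=pose();print(R.as_matrix().round(3))
d,r=delta([586,386.5,214],np.radians(177.5));print(d.round(1),r.round(3))
T=np.load('pics/top0.npz');P=cloud('top',T['d']);q=P[150:190,60:110];print('bottle max z',q[...,2].max(),q.reshape(-1,3)[q[...,2].argmax()])
E
```

```text
[[-0.     0.361  0.932]
 [-0.001  0.932 -0.361]
 [-1.    -0.001 -0.   ]]
[ 1.000e-01 -5.260e+01  4.067e+02] [1.245e+00 1.000e-03 1.000e-03]
bottle max z 1298.6856024595727 [ 376.61701671   59.61940659 1298.68560246]
```

servo_tool(steps="0 -6 50 0 0 0 40; 0 -6 50 0 0 0 40; 0 -6 50 0 0 0 40; 0 -6 50 0 0 0 40; 0 -6 50 0 0 0 40; 0 -6 50 0 0 0 40; 0 -6 50 0 0 0 40; 0 -6 50 0 0 0 40")

```text
t: 0.9
eef_pos: [578.2, 395.5, 211.3]
tcp_rot: [-2.176, 1.565, -2.536]
ft_force: [0.2, 1.0, -0.1]
opening: 0.433
```

servo_tool(steps="0 0 0 0.15 0 0 40; 0 0 0 0.15 0 0 40; 0 0 0 0.15 0 0 40; 0 0 0 0.15 0 0 40; 0 0 0 0.15 0 0 40; 0 0 0 0.15 0 0 40; 0 0 0 0.15 0 0 40; 0 0 0 0.15 0 0 40")

```text
t: 1.7
eef_pos: [584.1, 388.7, 205.6]
tcp_rot: [-0.971, 1.558, -2.537]
ft_force: [-0.1, -0.1, 0.3]
opening: 0.425
```

```bash
python3 - <<'E'
from h import *
s,p,R=pose();print(s['t'],p.round(1),s['joints'].round(2))
d,r=delta([586,386.5,214],np.radians(177.5));print(d.round(1),r.round(3))
im,_=snap('top','top1');cv2.imwrite('pics/top1c.png',cv2.resize(im[105:230,100:250],None,fx=5,fy=5,interpolation=cv2.INTER_CUBIC))
im,_=snap('side','side1');cv2.imwrite('pics/side1c.png',cv2.resize(im[85:225,150:330],None,fx=4,fy=4,interpolation=cv2.INTER_CUBIC))
E
```

```text
1.7 [584.1 388.7 205.6] [ 0.49  0.62  1.35 -0.    1.19  0.49]
[-8.4  1.8  2.3] [0.049 0.008 0.01 ]
```

View pics/side1c.png

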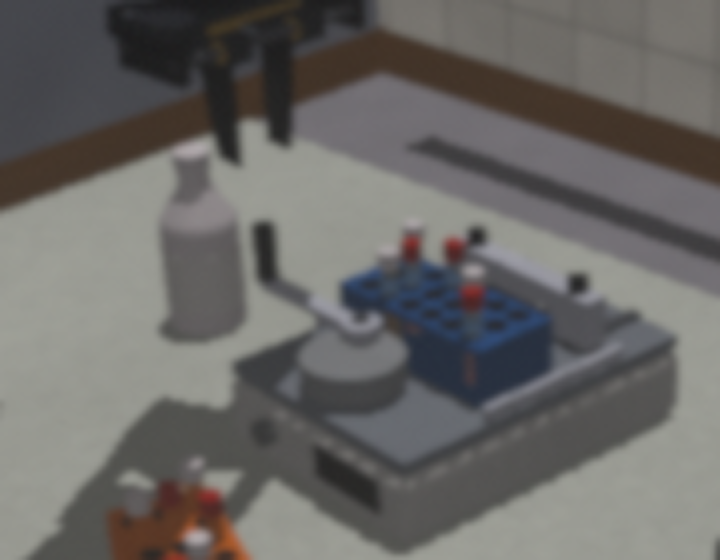

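View pics/top1c.png

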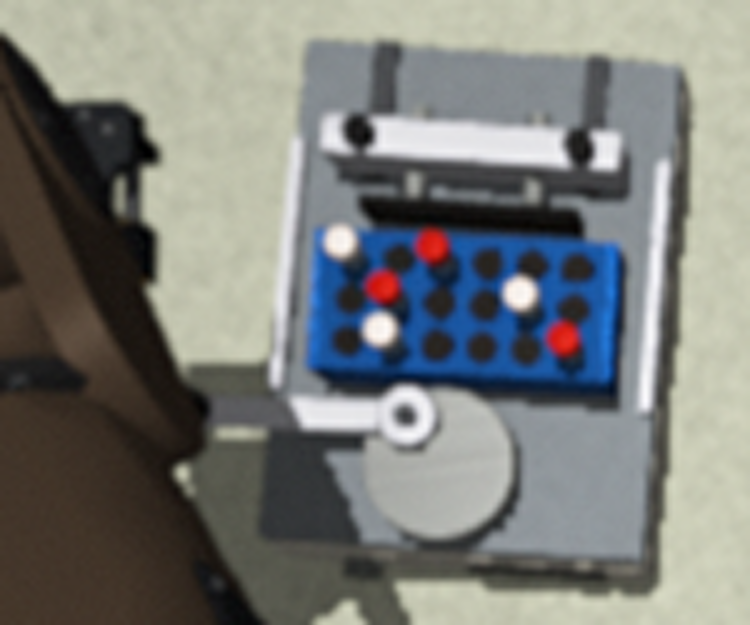

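servo_tool(steps="0 2 2 0.049 0.008 0.01 40; 10 0 0 0 0 0 40; 10 0 0 0 0 0 40; 10 0 0 0 0 0 40; 10 0 0 0 0 0 40; 0 0 0 0 0 0 40; 0 0 0 0 0 0 40; 0 0 0 0 0 0 40")

```text
t: 2.6
eef_pos: [585.1, 386.7, 159.5]
tcp_rot: [-1.193, 1.566, -2.784]
ft_force: [0.0, -0.2, -0.1]
opening: 0.42
```

```bash
python3 - <<'E'
from h import *
s,p,R=pose();print(s['t'],p.round(1))
d,r=delta([586,386.5,119],np.radians(177.5));print(d.round(1),r.round(3))
im,_=snap('side','side2');cv2.imwrite('pics/side2c.png',cv2.resize(im[85:225,150:330],None,fx=4,fy=4,interpolation=cv2.INTER_CUBIC))
print(proj('side',[[586,386.5,150],p]), ((proj('side',[[586,386.5,150],p])-[150,85])*4))
E
```

```text
2.6 [585.1 386.7 159.5]
[40.5  1.1  0.1] [0.023 0.002 0.004]
[[216.57230504 140.68714269]
 [216.02557602 137.75552163]] [[266.28922018 222.74857074]
 [264.10230409 211.02208653]]
```

View pics/side2c.png

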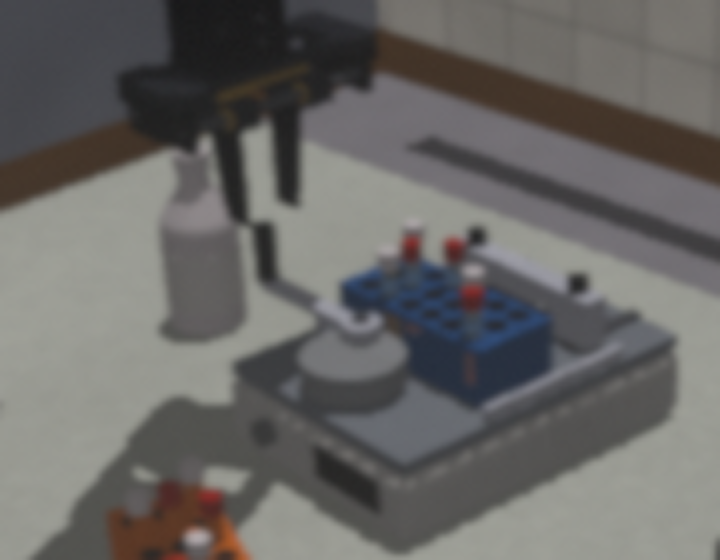

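servo_tool(steps="11 0 0 0.02 0 0 40; 11 0 0 0 0 0 40; 11 0 0 0 0 0 40; 6 0 0 0 0 0 40; 0 0 0 0 0 0 40; 0 0 0 0 0 0 28; 0 0 0 0 0 0 28; 0 0 0 0 0 0 28")

```text
t: 3.45
eef_pos: [585.2, 386.7, 117.6]
tcp_rot: [-1.207, 1.567, -2.821]
ft_force: [-0.6, 0.6, 0.3]
opening: 0.301
```

```bash
python3 - <<'E'
from h import *
s,p,R=pose();print(s['t'],p.round(1),s['joints'].round(2))
d,r=delta([586,386.5,119],np.radians(177.5));print(d.round(1),r.round(3))
im,_=snap('side','side3');cv2.imwrite('pics/side3c.png',cv2.resize(im[85:225,150:330],None,fx=4,fy=4,interpolation=cv2.INTER_CUBIC))
E
```

```text
3.45 [585.2 386.7 117.6] [0.49 0.7  1.44 0.   1.01 0.53]
[-1.4  0.8  0.2] [0.001 0.001 0.003]
```

View pics/side3c.png

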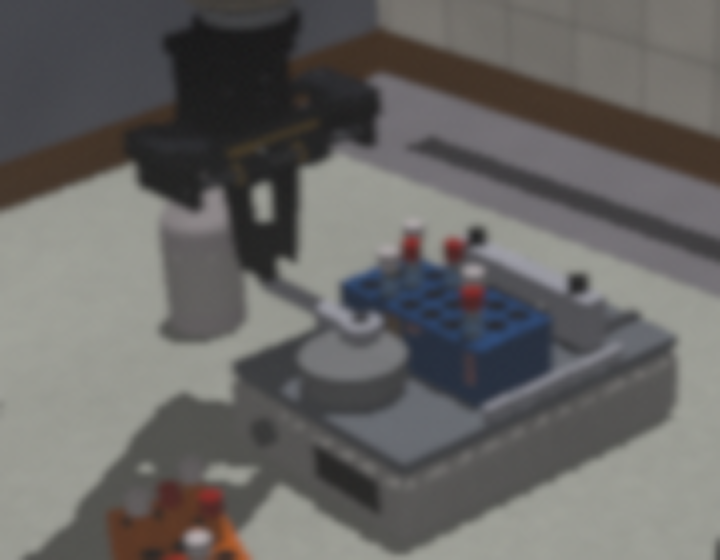

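servo_tool(steps="-0.3 -7.4 0.3 -0.07 0 0 28; -0.3 -7.4 0.3 -0.07 0 0 28; -0.3 -7.4 0.3 -0.07 0 0 28; -0.3 -7.4 0.3 -0.07 0 0 28; -0.3 -7.4 0.3 -0.07 0 0 28; -0.3 -7.4 0.3 -0.07 0 0 28; 0 0 0 0 0 0 28; 0 0 0 0 0 0 28")

```text
t: 4.3
eef_pos: [545.0, 379.7, 121.7]
tcp_rot: [1.617, 1.562, 0.437]
ft_force: [0.3, 0.2, 0.9]
opening: 0.294
```

```bash
cat >> h.py <<'E'
def lev():
    s,p,R=pose();v=p[:2]-PIV;a=np.arctan2(v[1],v[0]);M=R.as_matrix()
    print('t',round(s['t'],2),p.round(1),'r',np.hypot(*v).round(1),'A tcp',np.degrees(a-YAW).round(1),'jaw-tangent',np.degrees(np.arctan2(M[1,1],M[0,1])-a+np.pi/2).round(1),'F',np.round(s['ft_force'],1),'op',round(s['opening']*95.1,1))
    return a
E
python3 - <<'E'
from h import *
lev()
im,_=snap('top','top4');cv2.imwrite('pics/top4c.png',cv2.resize(im[105:230,100:250],None,fx=5,fy=5,interpolation=cv2.INTER_CUBIC))
E
```

```text
t 4.3 [545.  379.7 121.7] r 105.0 A tcp 114.8 jaw-tangent 2.5 F [0.3 0.2 0.9] op 28.0
```

View pics/top4c.png

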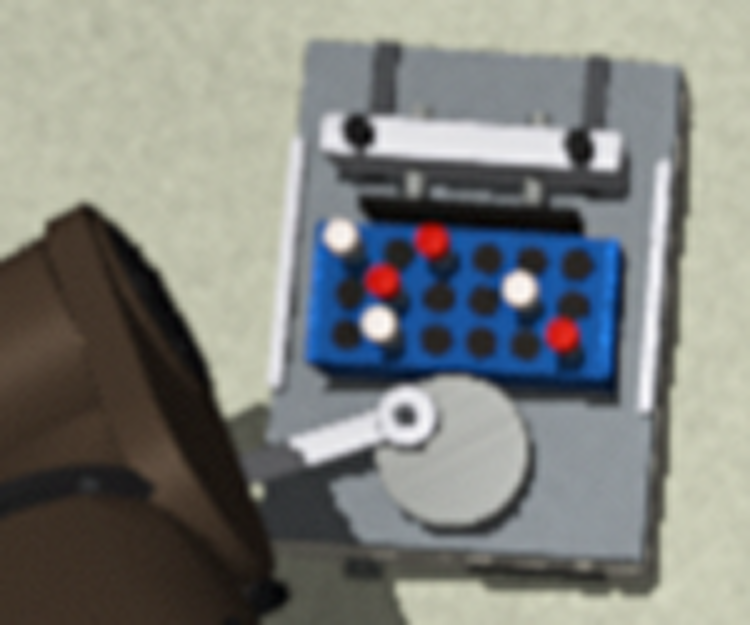

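servo_tool(steps="0.6 -7.4 0.3 -0.06 0 0 28; 0.6 -7.4 0.3 -0.07 0 0 28; 0.6 -7.4 0.3 -0.07 0 0 28; 0.6 -7.4 0.3 -0.07 0 0 28; 0 0 0 0 0 0 28; 0 0 0 0 0 0 28; 0 0 0 0 0 0 28; 0 0 0 0 0 0 28")

```text
t: 5.15
eef_pos: [524.2, 368.4, 121.6]
tcp_rot: [1.483, 1.549, 0.568]
ft_force: [0.1, 0.8, 0.0]
opening: 0.297
```

```bash
python3 - <<'E'
from h import *
lev()
im,_=snap('top','top5');cv2.imwrite('pics/top5c.png',cv2.resize(im[105:230,100:250],None,fx=5,fy=5,interpolation=cv2.INTER_CUBIC))
E
```

```text
t 5.15 [524.2 368.4 121.6] r 104.1 A tcp 127.7 jaw-tangent 4.8 F [0.1 0.8 0. ] op 28.3
```

View pics/top5c.png

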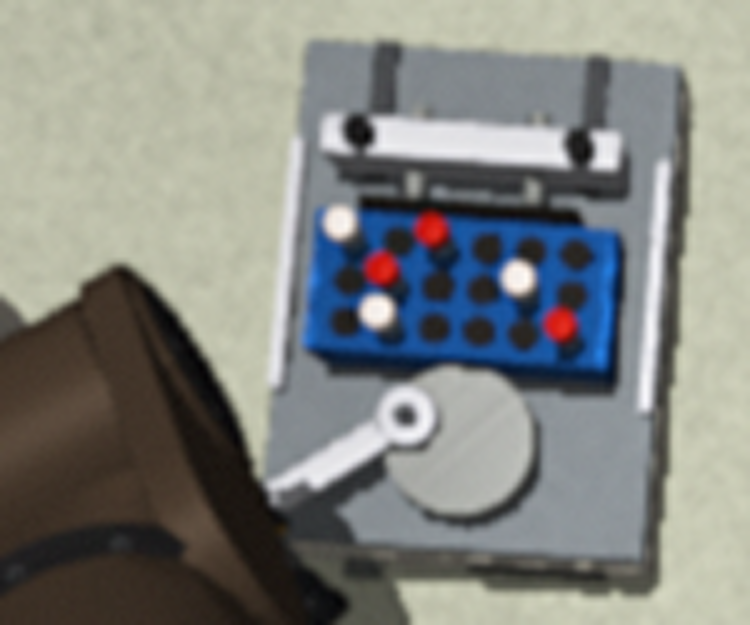

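servo_tool(steps="0.5 -7.4 0 -0.05 0 0 28; 0.5 -7.4 0 -0.06 0 0 28; 0.5 -7.4 0 -0.06 0 0 28; 0.5 -7.4 0 -0.06 0 0 28; 0 0 0 0 0 0 28; 0 0 0 0 0 0 28; 0 0 0 0 0 0 28; 0 0 0 0 0 0 28")

```text
t: 6.0
eef_pos: [506.1, 352.0, 120.9]
tcp_rot: [1.298, 1.538, 0.613]
ft_force: [-0.6, 0.3, 0.7]
opening: 0.294
```

```bash
python3 - <<'E'
from h import *
lev()
im,_=snap('top','top6')
im0=np.load('pics/top5.npz')['im']
f=lambda i:cv2.resize(i[125:195,150:250],None,fx=7,fy=7,interpolation=cv2.INTER_CUBIC)[:290]
cv2.imwrite('pics/top6c.png',np.vstack([f(im0),f(im)]))
# profiles along columns at pad centre
for n in('top0','top4','top5','top6'):
    g=np.load(f'pics/{n}.npz')['im'].astype(int)
    print(n,g[136:160,192:196].mean((1)).astype(int)[:, [0,2]].tolist())
E
```

```text
t 6.0 [506.1 352.  120.9] r 103.0 A tcp 141.3 jaw-tangent 4.4 F [-0.6  0.3  0.7] op 27.9
top0 [[169, 165], [102, 100], [58, 56], [53, 52], [52, 51], [44, 41], [50, 46], [84, 77], [91, 85], [55, 53], [21, 22], [12, 14], [8, 10], [5, 8], [22, 17], [61, 26], [106, 26], [128, 20], [127, 19], [115, 21], [100, 22], [89, 22], [93, 23], [103, 20]]
top4 [[206, 201], [128, 125], [73, 71], [68, 66], [64, 63], [56, 53], [64, 59], [106, 98], [115, 107], [71, 68], [28, 29], [14, 17], [10, 14], [15, 9], [62, 16], [125, 23], [159, 26], [158, 28], [144, 28], [125, 30], [111, 30], [110, 29], [122, 28], [143, 27]]
top5 [[205, 201], [128, 125], [72, 70], [67, 64], [65, 63], [56, 52], [64, 60], [104, 97], [114, 106], [71, 68], [23, 28], [25, 19], [76, 18], [133, 22], [159, 25], [156, 26], [140, 28], [122, 31], [111, 30], [108, 28], [120, 27], [142, 26], [156, 26], [152, 27]]
top6 [[205, 200], [127, 124], [73, 71], [67, 65], [65, 63], [57, 53], [63, 59], [96, 89], [87, 86], [55, 41], [106, 21], [153, 24], [160, 26], [148, 26], [128, 28], [110, 31], [103, 31], [109, 29], [125, 25], [146, 25], [155, 25], [143, 29], [111, 30], [86, 32]]
```

View pics/top6c.png

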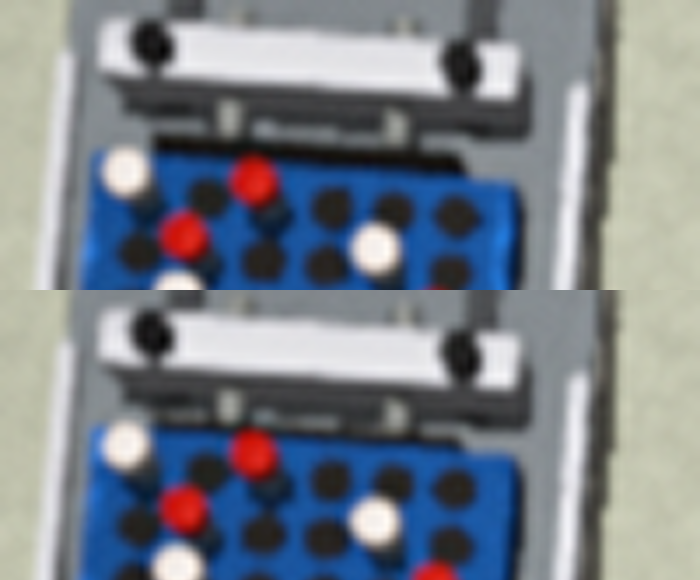

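servo_tool(steps="0.5 -7.2 -0.3 -0.04 0 0 28; 0.5 -7.2 -0.3 -0.05 0 0 28; 0.5 -7.2 -0.3 -0.05 0 0 28; 0.5 -7.2 -0.3 -0.05 0 0 28; 0 0 0 0 0 0 28; 0 0 0 0 0 0 28; 0 0 0 0 0 0 28; 0 0 0 0 0 0 28")

```text
t: 6.85
eef_pos: [492.7, 333.6, 120.3]
tcp_rot: [1.131, 1.524, 0.637]
ft_force: [-0.2, -0.2, 0.1]
opening: 0.292
```

```bash
python3 - <<'E'
from h import *
lev()
im,_=snap('top','top7')
im0=np.load('pics/top6.npz')['im']
f=lambda i:cv2.resize(i[125:195,150:250],None,fx=7,fy=7,interpolation=cv2.INTER_CUBIC)[:290]
cv2.imwrite('pics/top7c.png',np.vstack([f(im0),f(im)]))
g=im.astype(int);print(g[136:160,192:196].mean((1)).astype(int)[:, [0,2]].tolist())
E
```

```text
t 6.85 [492.7 333.6 120.3] r 102.5 A tcp 154.0 jaw-tangent 2.6 F [-0.2 -0.2  0.1] op 27.8
[[204, 200], [127, 124], [72, 70], [67, 65], [66, 64], [51, 51], [33, 34], [54, 23], [118, 23], [156, 26], [158, 25], [145, 27], [124, 27], [108, 27], [107, 28], [119, 28], [138, 26], [152, 25], [153, 27], [137, 27], [111, 29], [95, 33], [86, 32], [94, 30]]
```

View pics/top7c.png

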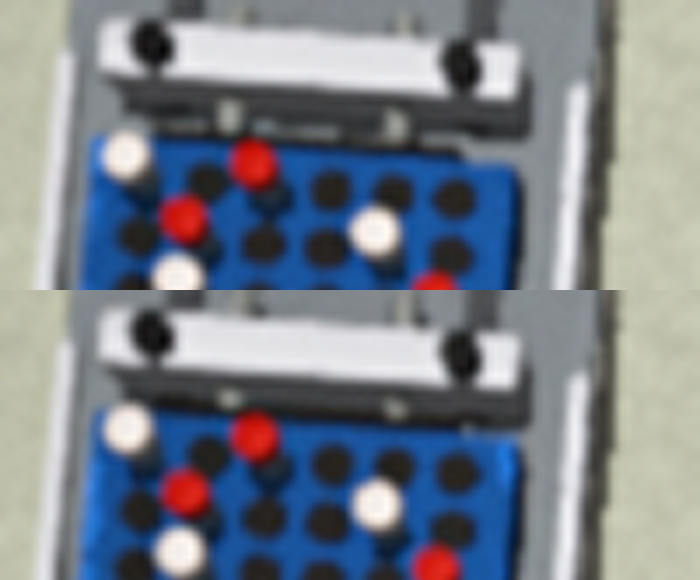

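servo_tool(steps="0 0 0 0 0 0 45; 0 0 0 0 0 0 45; 0 0 0 0 0 0 45; 0 0 0 0 0 0 45; -10 0 0 0 0 0 45; -20 0 0 0 0 0 45; -30 0 0 0 0 0 45; -30 0 0 0 0 0 45")

```text
t: 7.7
eef_pos: [487.9, 330.2, 210.6]
tcp_rot: [1.162, 1.532, 0.667]
ft_force: [0.4, -0.8, 1.0]
opening: 0.475
```

servo_tool(steps="-20 -40 0 0 0 0 45; -20 -40 0 0 0 0 45; -10 -40 0 0 0 0 45; 0 -40 0 0 0 0 45; 0 0 0 0 0 0 45; 0 0 0 0 0 0 45; 0 0 0 0 0 0 45; 0 0 0 0 0 0 45")

```text
t: 8.5
eef_pos: [409.0, 185.5, 265.1]
tcp_rot: [1.071, 1.518, 0.577]
ft_force: [-0.3, 0.6, -0.4]
opening: 0.47
```

```bash
python3 - <<'E'
from h import *
lev()
im,_=snap('top','top8');im2,_=snap('side','side8')
a=cv2.resize(im[105:230,100:250],None,fx=3.6,fy=3.6,interpolation=cv2.INTER_CUBIC)
b=cv2.resize(im2[100:230,180:335],None,fx=3.46,fy=3.46,interpolation=cv2.INTER_CUBIC)[:a.shape[0]]
h=min(a.shape[0],b.shape[0]);w=260
cv2.imwrite('pics/top8c.png',cv2.resize(np.hstack([a[:h],b[:h]]),(800,int(800*h/(a.shape[1]+b.shape[1])))))
g=im.astype(int);print(g[136:160,192:196].mean((1)).astype(int)[:, [0,2]].tolist())
f=cv2.resize(im[125:195,150:250],None,fx=7,fy=7,interpolation=cv2.INTER_CUBIC);cv2.imwrite('pics/top8d.png',f)
E
```

```text
t 8.5 [409.  185.5 265.1] r 196.5 A tcp -146.0 jaw-tangent 302.7 F [-0.3  0.6 -0.4] op 44.7
[[190, 185], [117, 114], [67, 65], [62, 60], [61, 58], [47, 47], [31, 32], [49, 20], [109, 21], [144, 22], [146, 22], [133, 23], [115, 26], [100, 26], [99, 26], [110, 24], [127, 23], [141, 24], [142, 23], [126, 24], [104, 28], [87, 29], [78, 28], [87, 28]]
```

View pics/top8c.png

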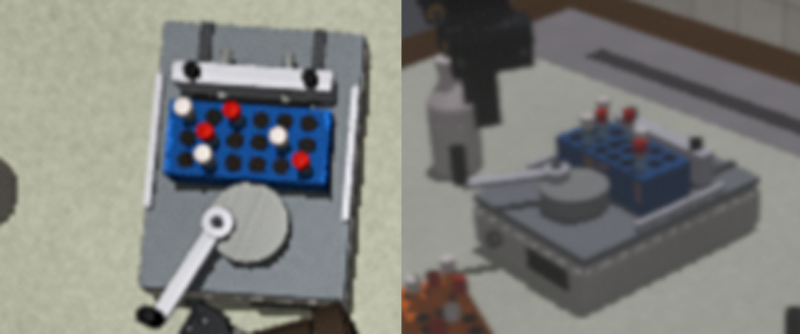

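View pics/top8d.png

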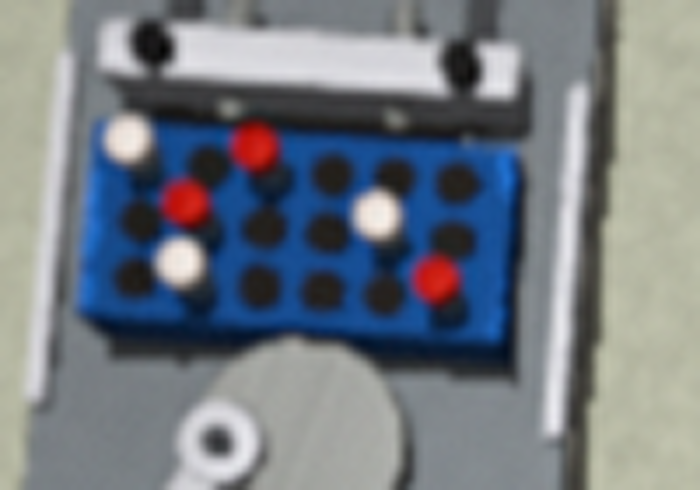

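```bash
python3 - <<'E'
from h import *
im=np.load('pics/top8.npz')['im'].astype(int)
m=(im.max(2)<50);m[:216]=0;m[232:]=0;m[:,:150]=0;m[:,164:]=0
v,u=np.nonzero(m);print(len(u),u.mean(),v.mean(),u.min(),u.max(),v.min(),v.max())
for uv in[(u.mean()-1,v.mean()+.7),(156,223)]:
    k=onz('top',uv,150)[:2]-PIV;A=np.degrees(np.arctan2(k[1],k[0])-YAW);print(k,np.hypot(*k),A,38+26*np.cos(np.radians(A+125)))
ex=np.array([np.cos(YAW),np.sin(YAW)])
c=lambda x,y:(150+(x+.5)/7-.5,125+(y+.5)/7-.5)
for n,p in[('rackfront',(300,131)),('rackfrontR',(450,143)),('rackfrontL',(110,119)),('blkfrontL',(110,74)),('blkfront',(300,86)),('blkR',(450,93)),('rackback L',(85,312)),('rackback R',(500,337))]:
    q=onz('top',c(*p),115)[:2]-PIV;print(n,(q@ex).round(1))
E
```

```text
45 155.93333333333334 223.2 152 160 220 226
[-92.48578894  54.3194292 ] 107.25773419613729 154.47312058540982 42.27920707042799
[-90.39204637  51.83659771] 104.2005513833228 155.06727483325105 42.54491405688414
rackfront 112.6
rackfrontR 112.0
rackfrontL 112.1
blkfrontL 128.5
blkfront 128.9
blkR 130.2
rackback L 42.0
rackback R 43.4
```

```bash
python3 -c "
from h import *
print(order.job_done())"
```

```text
the job is handed in; nothing more can be done
None
```

The rack on the left mixer is clamped with the sprung pad about half-way in, and I handed the job in at about 8.6 s of the 42 s allowed. The hand-in gives no verdict.

I straddled the knob with the fingers slightly open, and led it counter-clockwise from A ≈ 92° to about 154–155°. Then I opened the fingers, lifted, and moved the gripper clear.

Last checks from the top camera after letting go:
- **Rack:** it stands flat on the platform. Its front face is about 112.4 mm from the pivot, which agrees with the cam formula (42.3 + 70 = 112.3 mm).
- **Pad:** the block face is at about 129.2 mm, so the gap behind the pad is about 8.8 mm and the pad is pressed in about 9 mm. An earlier estimate from how far the rack had moved gave about 7.6 mm. Both are well inside the 3 to 15 mm window.
- **Robot and look-alikes:** the wrist force was about zero and nothing was touching the robot. The arm stayed away from the empty mixer's lever and the orange rack, though I did not measure the spare knob again at the end.

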